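# Turn the back-to-front picture round on its display stand

## Robot

A 6-joint arm with a two-finger parallel gripper is mounted at the origin on the work surface. World frame = base frame: x ahead of the robot, y to its left, z up, the work surface at z = 0. Lengths are in m, angles in degrees, forces in N, time in s.
With the tool pointing down it reaches from about 0.4 to 0.825 m from the base axis. Payload 7 kg.
Tool frame: the origin (TCP) lies on the centre line of the jaws, within the pads' length; the fingertips stand 19 mm ahead of it and the grasp point (between the pads) is the TCP; z points along the fingers, y is the line along which they close (so a half turn about z gives the same grasp; the last joint's range is limited). The gripper opens to 88 mm and grips with 3 to 60 N. Pads are 19 mm wide; open, the fingers measure 130 mm over their backs; the gripper's body (78 mm by 193 mm) begins 47 mm behind the grasp point.
Start: joints at [83.085, 20.546, 0.682, 0, -70.136, -16.507], TCP at [0.268, 0.619, 0.246] pointing down, gripper open.
Joint ranges: [-176.03, 176.03], [-82.01, 121.73], [-58.28, 71.71], [-173.87, 95.51], [-174.79, -0.11], [-173.66, 173.66]. Speed limits (degrees/s): [136.94, 136.94, 172.46, 180, 180, 180].

## Interface

Orientations are given as [roll, pitch, yaw] about the fixed x, y, z axes, in that order (R = Rz(yaw) Ry(pitch) Rx(roll)).
In Python, from plant import ctrl gives the robot as it stands.
- The arm moves only by the tool move_arm, never from a script. Its argument "motion" is a list of rows, each a list of 3 entries, a list of its own where there are three numbers: the shift along the tool's x, y, z in mm, then the turn, a rotation vector about the tool's x, y, z in degrees, then the closure, from 0 (fully open) to 1 (shut). A call has 1 to 10 rows; each row is the pose to reach, as a shift and turn from the pose commanded when the call began, along the tool's axes at that moment; what a row does not reach only later rows make up. A row lasts 1/12 s, in which the tool goes at most 41.7 mm and 7.16 degrees, less where a joint would pass 70% of its speed; a pose out of reach is approached as far as the arm can. A call with a gripper value outside its range is refused whole. The fingers move at their own pace and stop on an object; the grip force is fixed at half the most. Time passes only in rows, so rows that repeat a pose let the fingers close. It gives the time, the measured TCP pose, the force, the opening and the grip force at its end, in the units of the state.
- ctrl.get_obs(): the state, without advancing time (a new reading comes with each control period).
- ctrl.snapshot(name): name is "scene" or "top"; returns a dict with "color" (480x640x3 uint8, blue, green, red), "camera_matrix" (3x3 intrinsics, pixels), "k1" (the pictures are not rectified: a ray, as slopes to the right and down, at radius r is drawn at 1 + k1 r^2 times it, then the intrinsics apply), "cam_to_world" (4x4, takes a point from camera to world coordinates). Camera axes: x right, y up, looking along -z (the intrinsics and any distortion apply to the point x, -y, -z); pixel columns grow to the right and rows downward; lengths in m; the calibration is good to about 2 mm. A picture is of the moment at which its call begins. There is no depth.
- ctrl.close_job(): hands the job in; it is judged then, once.
The state is a dict: "clock": time; "joint_pos": joint angles; "qvel": joint speeds; "tau": joint torques, N m; "tool_pos": TCP position; "orientation": TCP orientation; "force": force on the tool from outside, world axes, zero at the start; "moment": the same for the moment, N m; "opening": finger opening in m; "gripper_force": force on a finger pad.
Only numpy, scipy, OpenCV 4.12 (cv2) and the standard library are available. Lean on these libraries where they do the work, as an engineer would, in place of code of your own. Each camera call takes 0.05 s, during which the arm holds its last target. There are 200 camera calls.

## Task

Three small pictures lean on wooden display stands on the table, but one was put back the wrong way round and shows its brown cork back. Lift that picture off, turn it round and set it gently back on the same stand, upright, centred, standing fully on the ledge and leaning on the slats, painted side showing. Do not disturb the other two pictures, the glasses, the book or the candle.

Things in the scene. Friction and masses are not known exactly. Their poses are not given: they have to be found in the camera images.
- picture_1: Framed panel (sizes in mm) 110 wide, 140 tall, 12 thick, about 0.2 kg: pale wood edge, painted front (blue sky, green field, yellow sun), brown cork back with a small dark strip near the top. Origin at the panel's centre; +x points out of the painted front, +z to its top edge, y along its width. Put on the right way, its axes are parallel to its rest's; back to front, x and y are reversed.
- picture_2: Framed panel (sizes in mm) 110 wide, 140 tall, 12 thick, about 0.2 kg: pale wood edge, painted front (white sky, orange disc, red-brown ground), brown cork back with a small dark strip near the top. Origin at the panel's centre; +x points out of the painted front, +z to its top edge, y along its width. Put on the right way, its axes are parallel to its rest's; back to front, x and y are reversed.
- picture_3: Framed panel (sizes in mm) 110 wide, 140 tall, 12 thick, about 0.2 kg: pale wood edge, painted front (yellow ground, green tree, blue water), brown cork back with a small dark strip near the top. Origin at the panel's centre; +x points out of the painted front, +z to its top edge, y along its width. Put on the right way, its axes are parallel to its rest's; back to front, x and y are reversed.
- rest_1: Leaning part of a fixed stand, tilted back 30 deg (sizes in mm). Origin mid-width in the corner of ledge and slats, 24 above the table; +x square to the slats, out of the front and upward; +z up along the slats; y along the ledge. Ledge 100 wide at z=0, 20 deep from slats (x=0) to a 6 thick lip, 12 high. Slats 8 thick, within y=+-35, up to z=85. A seated picture's centre: x=6, y=0, z=70.
- rest_2: Leaning part of a fixed stand, tilted back 30 deg (sizes in mm). Origin mid-width in the corner of ledge and slats, 24 above the table; +x square to the slats, out of the front and upward; +z up along the slats; y along the ledge. Ledge 100 wide at z=0, 20 deep from slats (x=0) to a 6 thick lip, 12 high. Slats 8 thick, within y=+-35, up to z=85. A seated picture's centre: x=6, y=0, z=70.
- rest_3: Leaning part of a fixed stand, tilted back 30 deg (sizes in mm). Origin mid-width in the corner of ledge and slats, 24 above the table; +x square to the slats, out of the front and upward; +z up along the slats; y along the ledge. Ledge 100 wide at z=0, 20 deep from slats (x=0) to a 6 thick lip, 12 high. Slats 8 thick, within y=+-35, up to z=85. A seated picture's centre: x=6, y=0, z=70.
- stand_1: Dark wooden display stand, fixed, that carries rest_1 and picture_1: flat base 120 x 110 x 10 mm; origin under the base, +x to the front (away from the robot). A rear leg props the slats.
- stand_2: Dark wooden display stand, fixed, that carries rest_2 and picture_2: flat base 120 x 110 x 10 mm; origin under the base, +x to the front (away from the robot). A rear leg props the slats.
- stand_3: Dark wooden display stand, fixed, that carries rest_3 and picture_3: flat base 120 x 110 x 10 mm; origin under the base, +x to the front (away from the robot). A rear leg props the slats.
- glass_1: Empty stemmed wine glass, 195 mm tall, 72 mm across; origin under its foot. Leave alone.
- glass_2: A second such glass. Leave alone.
- book: Open book lying flat, 160 x 230 x 22 mm; origin under its centre. Leave alone.
- candle: White candle in a brass holder, 84 mm across, 65 mm tall; origin under its centre. Leave alone.
Things that resemble listed ones, but are neither listed nor needed, are in the scene too. What is shaped like the picture_2 but pink or turquoise is not meant.

How it is judged:
By the outcome, as a careful person would: the job done as asked, in the order asked, and still so for the second after the job is handed in, with the robot touching nothing.
It also fails if it takes over 45 s, if anything falls off the work surface, if the arm or the gripper's body presses on something with over 40 N, if the wrist force passes 120 N, or if a joint passes its speed limit or range.

## Working session

There is one attempt and no reset: what is moved stays moved. The work goes in short steps, Python scripts to look and compute and a tool call to move; the robot and the scene stay as the last step left them, time stands still between calls to the robot, and variables do not carry over. Pictures are saved under pics/ and viewed, at most 10 in all, crops included, and the job is handed in when it is done.

Besides the shell and the picture viewer there is one more tool, called after "Request:" as a command line: name --argument value ..., lists and objects as JSON in quotes. move_arm: Moves the arm, as the interface text tells. Its arguments: {"type":"object","properties":{"motion":{"type":"array"}},"required":["motion"]}

```bash
mkdir -p pics; ls
python3 - <<'E'
from plant import ctrl
import cv2,numpy as np
np.set_printoptions(precision=4,suppress=True)
for n in("scene","top"):
    s=ctrl.snapshot(n); cv2.imwrite(f"pics/{n}0.png",s["color"]); print(n,s["camera_matrix"].tolist(),s["k1"]);print(s["cam_to_world"])
print(ctrl.get_obs())
E
```

```text
pics
scene [[543.8969611648499, 0.0, 315.6401760401599], [0.0, 543.8969611648499, 243.32822878177328], [0.0, 0.0, 1.0]] 0.023297042165783457
[[-0.607  -0.4987  0.6188  1.4734]
 [ 0.7945 -0.3979  0.4587  0.67  ]
 [ 0.0174  0.77    0.6378  0.9823]
 [ 0.      0.      0.      1.    ]]
top [[503.9360862174855, 0.0, 322.62943034622236], [0.0, 503.9360862174855, 228.60858024427134], [0.0, 0.0, 1.0]] -0.10137245555204223
[[-0.0148  0.9898 -0.1418  0.3983]
 [-0.9999 -0.0151 -0.0015  0.0173]
 [-0.0037  0.1418  0.9899  1.4458]
 [ 0.      0.      0.      1.    ]]
{'clock': 0.1, 'joint_pos': array([ 83.0846,  20.5881,   0.6411,  -0.0168, -70.1373, -16.5071]), 'qvel': array([ 0.0183, -0.1223,  0.0365,  0.0272,  0.046 , -0.0073]), 'tau': array([ -0.0015, -58.4162,  29.3751,   7.0155,   0.0102,  -0.    ]), 'tool_pos': array([0.2682, 0.619 , 0.2447]), 'orientation': array([179.9147,  -0.0088, -23.4282]), 'force': array([ 0.671 , -0.5792, -0.0528]), 'moment': array([ 0.0508,  0.0546, -0.0014]), 'gripper_force': 0.0, 'opening': 0.087774105309779}
```

View pics/scene0.png

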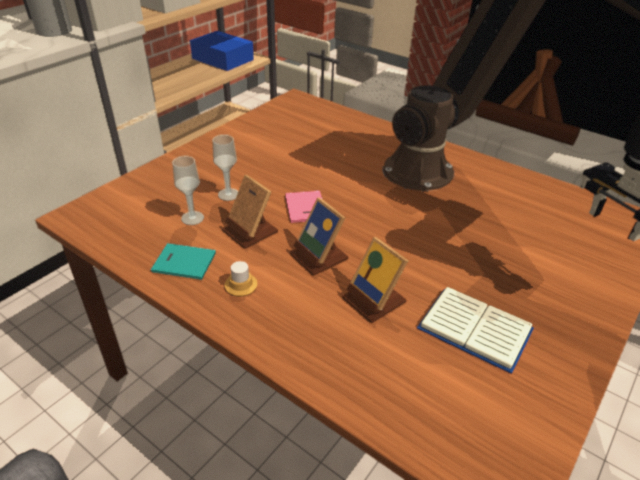

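View pics/top0.png

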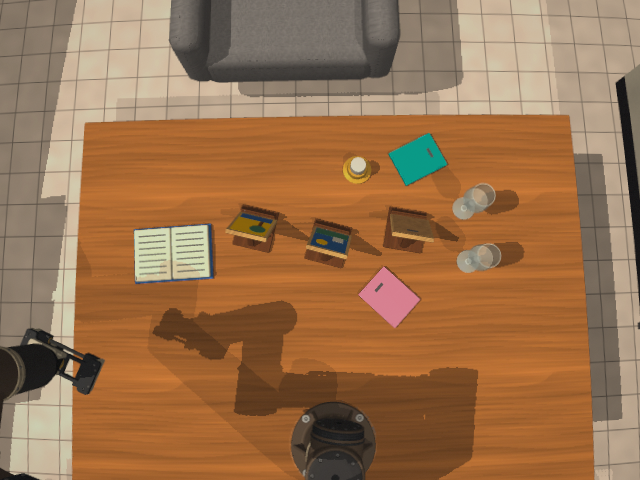

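The cork-backed picture (picture_2) is at scene (250,207) and top (410,228). The blue/green picture stands next to it, with glasses at top (462,208) and (467,262). I'll zoom in on it next.

```bash
cat > h.py <<'E'
from plant import ctrl
import cv2,numpy as np
np.set_printoptions(precision=4,suppress=True)
def ray(s,uv):
    p=cv2.undistortPoints(np.array([[uv]],float),s["camera_matrix"],np.array([s["k1"],0,0,0.]))[0,0]
    T=s["cam_to_world"]; d=T[:3,:3]@np.array([p[0],-p[1],-1]); return T[:3,3],d/np.linalg.norm(d)
def onplane(s,uv,z):
    o,d=ray(s,uv); return o+d*(z-o[2])/d[2]
def proj(s,P):
    T=s["cam_to_world"]; c=T[:3,:3].T@(np.asarray(P)-T[:3,3]); c=np.array([c[0],-c[1],-c[2]])
    return cv2.projectPoints(c.reshape(1,3),np.zeros(3),np.zeros(3),s["camera_matrix"],np.array([s["k1"],0,0,0.]))[0][0,0]
def tri(s1,a,s2,b):
    o1,d1=ray(s1,a);o2,d2=ray(s2,b)
    t=np.linalg.lstsq(np.c_[d1,-d2],o2-o1,rcond=None)[0]
    p,q=o1+d1*t[0],o2+d2*t[1]; return (p+q)/2,np.linalg.norm(p-q)
E
python3 - <<'E'
import cv2,numpy as np
a=cv2.imread("pics/scene0.png")[170:250,215:295];b=cv2.imread("pics/top0.png")[195:275,370:450]
f=lambda i:cv2.resize(i,None,fx=5,fy=5,interpolation=cv2.INTER_CUBIC)
cv2.imwrite("pics/z0.png",np.hstack([f(a),f(b)]))
E
```

```text
(no output)
```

View pics/z0.png

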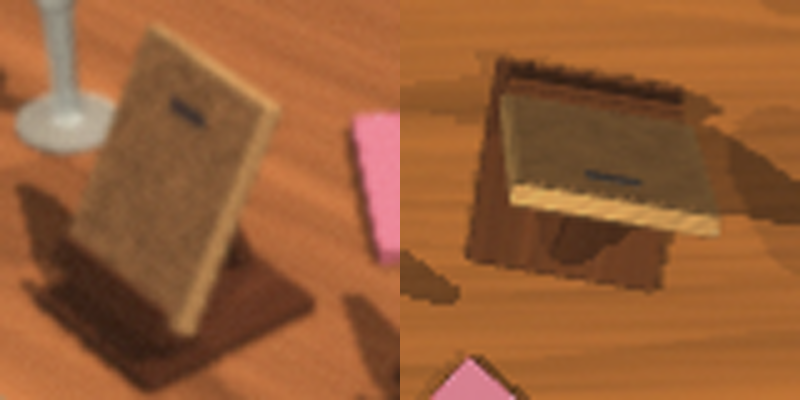

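Run:
```python
from h import *
S,T=ctrl.snapshot("scene"),ctrl.snapshot("top")
sc=lambda x,y:((x+.5)/5-.5+215,(y+.5)/5-.5+170)
tp=lambda x,y:((x-400+.5)/5-.5+370,(y+.5)/5-.5+195)
P={}
for n,a,b in[("TL+y",(268,105),(512,185)),("TR-y",(150,25),(715,218)),("B+y",(172,331),(503,97)),("B-y",(72,240),(690,118))]:
    P[n],r=tri(S,sc(*a),T,tp(*b)); print(n,P[n],r)
p=list(P.values()); print("w",np.linalg.norm(p[0]-p[1]),np.linalg.norm(p[2]-p[3]),"h",np.linalg.norm(p[0]-p[2]),np.linalg.norm(p[1]-p[3]))
for n,a in[("back+y",(312,305)),("front+y",(150,388)),("front-y",(30,285))]: print("S",n,onplane(S,sc(*a),0.008))
for n,a in[("back+y",(468,260)),("back-y",(660,290)),]: print("T",n,onplane(T,tp(*a),0.008))
for n,a in[("lip+y",(500,60)),("lip-y",(685,92)),]: print("T",n,onplane(T,tp(*a),0.03))
# cork top edge lines by contour
for n,uv in[("g1foot",(464,209)),("g2foot",(468,262))]: print(n,onplane(T,uv,0.003))
for n,uv in[("g1S",(192,217)),("g2S",(228,193))]: print(n,onplane(S,uv,0.003))
```

```text
TL+y [ 0.5729 -0.1604  0.1544] 0.0004254102279037895
TR-y [ 0.5538 -0.2653  0.1538] 0.0004056664362630003
B+y [ 0.641  -0.1751  0.0331] 0.003927280113935258
B-y [ 0.623  -0.276   0.0395] 0.006735429892435545
w 0.10664400101587777 0.10267588241490493 h 0.13992030315825296 0.13396681249949313
S back+y [ 0.5519 -0.1528  0.008 ]
S front+y [ 0.6645 -0.1746  0.008 ]
S front-y [ 0.6397 -0.2925  0.008 ]
T back+y [ 0.5495 -0.1535  0.008 ]
T back-y [ 0.5303 -0.2637  0.008 ]
T lip+y [ 0.6618 -0.173   0.03  ]
T lip-y [ 0.6417 -0.2786  0.03  ]
g1foot [ 0.6567 -0.3954  0.003 ]
g2foot [ 0.5012 -0.3988  0.003 ]
g1S [ 0.6552 -0.3965  0.003 ]
g2S [ 0.4979 -0.4022  0.003 ]
```

```bash
cat >> h.py <<'E'
from scipy.spatial.transform import Rotation as Ro
def rest(yaw):
    c,s=np.cos(np.radians(yaw)),np.sin(np.radians(yaw)); h=np.array([c,s,0]);k=np.array([0,0,1.])
    x=h*np.cos(np.pi/6)+k*.5; z=-h*.5+k*np.cos(np.pi/6); return np.c_[x,np.cross(z,x),z]
C0=Ro.from_euler('y',90,degrees=True)  # placeholder
def fk(q,s4=-1):
    R=Ro.from_euler('z',q[0],degrees=True)*Ro.from_euler('y',q[1]-q[2],degrees=True)*Ro.from_euler('x',s4*q[3],degrees=True)*Ro.from_euler('y',-q[4],degrees=True)*Ro.from_euler('x',-q[5],degrees=True)
    return R
q0=[83.085,20.546,.682,0,-70.136,-16.507]
CT=fk(q0).inv()*Ro.from_euler('xyz',[180,0,-23.42],degrees=True)
def wrist(Rt,j1,a):
    """j4,j5,j6 solutions with j5<0"""
    M=Ro.from_euler('y',-a,degrees=True)*Ro.from_euler('z',-j1,degrees=True)*Ro.from_matrix(Rt)*CT.inv()
    e=M.as_euler('XYX',degrees=True) # intrinsic
    return -e[0],-e[1],-e[2]
E
python3 - <<'E'
from h import *
print(CT.as_matrix())
Rr=rest(-10.8)
for tau in(-25,-15,0,15,25):
  for a in (10,25):
    out=[]
    for sgn in(1,-1):
        base=np.c_[sgn*Rr[:,1],-sgn*Rr[:,0],-Rr[:,2]]
        tl=tau if sgn==1 else -tau
        Rt=Ro.from_rotvec(Rr[:,0]*np.radians(tl)).as_matrix()@base
        wc=np.array([.567,-.2136])-.2*Rt[:2,2]; j1=np.degrees(np.arctan2(wc[1],wc[0]))
        out.append([round(float(j1),1)]+[round(float(v),1) for v in wrist(Rt,j1,a)])
    print(tau,a,out)
E
```

```text
[[-0. -0.  1.]
 [-1. -0. -0.]
 [ 0. -1. -0.]]Traceback (most recent call last):
  File "<stdin>", line 12, in <module>
  File "h.py", line 28, in wrist
    M=Ro.from_euler('y',-a,degrees=True)*Ro.from_euler('z',-j1,degrees=True)*Ro.from_matrix(Rt)*CT.inv()
                                                                             ~~~~~~~~~~~~~~^^^^
  File "scipy/spatial/transform/_rotation.pyx", line 1143, in scipy.spatial.transform._rotation.Rotation.from_matrix
ValueError: Non-positive determinant (left-handed or null coordinate frame) in rotation matrix 0: [[ 0.3774 -0.8507  0.3659]
 [ 0.8507  0.1623 -0.5   ]
 [-0.366  -0.5    -0.7849]].
```

Run:
```python
from h import *
Rr=rest(-10.8)
for tau in(-25,-15,0,15,25):
  for a in (10,25):
    out=[]
    for sgn in(1,-1):
        base=np.c_[-sgn*Rr[:,1],-sgn*Rr[:,0],-Rr[:,2]]
        tl=tau if sgn==1 else -tau
        Rt=Ro.from_rotvec(Rr[:,0]*np.radians(tl)).as_matrix()@base
        wc=np.array([.567,-.2136])-.2*Rt[:2,2]; j1=np.degrees(np.arctan2(wc[1],wc[0]))
        out.append([round(float(j1),1)]+[round(float(v),1) for v in wrist(Rt,j1,a)])
    print(tau,a,out)
```

```text
-25 10 [[-13.0, 30.4, -53.3, -17.3], [-31.2, -37.4, -65.8, -141.4]]
-25 25 [[-13.0, 38.3, -40.8, -28.8], [-31.2, -43.0, -54.3, -130.2]]
-15 10 [[-16.7, 15.8, -49.9, -5.1], [-28.0, -27.3, -58.4, -148.7]]
-15 25 [[-16.7, 20.9, -35.6, -12.0], [-28.0, -33.2, -45.4, -139.1]]
0 10 [[-22.6, -7.6, -50.8, 15.0], [-22.6, -7.6, -50.8, -165.0]]
0 25 [[-22.6, -10.0, -35.9, 18.4], [-22.6, -10.0, -35.9, -161.6]]
15 10 [[-28.0, -27.3, -58.4, 31.3], [-16.7, 15.8, -49.9, 174.9]]
15 25 [[-28.0, -33.2, -45.4, 40.9], [-16.7, 20.9, -35.6, 168.0]]
25 10 [[-31.2, -37.4, -65.8, 38.6], [-13.0, 30.4, -53.3, 162.7]]
25 25 [[-31.2, -43.0, -54.3, 49.8], [-13.0, 38.3, -40.8, 151.2]]
```

```bash
cat >> h.py <<'E'
YAW=-10.6
Rr=rest(YAW)
Rg=np.c_[-Rr[:,1],-Rr[:,0],-Rr[:,2]]
G=np.array([.5633,-.2129,.1525])-.006*Rr[:,0]-.014*Rr[:,2]
def rel(p,R):
    o=ctrl.get_obs(); R0=Ro.from_euler('xyz',o["orientation"],degrees=True)
    d=R0.inv().apply(np.asarray(p)-o["tool_pos"])*1e3; r=(R0.inv()*Ro.from_matrix(R)).as_rotvec(degrees=True)
    print("shift",d.round(1),"rot",r.round(1),"|",np.linalg.norm(d).round(1),np.linalg.norm(r).round(1)," q",o["joint_pos"].round(1),"pos",o["tool_pos"],"t",o["clock"])
E
python3 - <<'E'
from h import *
print(G)
rel([.5,.3,.36],Ro.from_euler('xyz',[180,0,-70],degrees=True).as_matrix())
E
```

```text
[ 0.5651 -0.2132  0.1374]
shift [ 339.5  200.8 -114.8] rot [ 0.1 -0.  46.6] | 410.8 46.6  q [ 83.1  20.6   0.7  -0.  -70.1 -16.5] pos [0.2683 0.6191 0.245 ] t 0.2
```

Request:
move_arm --motion '[[[10, 6, -40], [0, 0, 5], 0], [[40, 24, -80], [0, 0, 10], 0], [[75, 45, -100], [0, 0, 16], 0], [[112, 66, -115], [0, 0, 22], 0], [[150, 88, -115], [0, 0, 28], 0], [[188, 110, -115], [0, 0, 34], 0], [[225, 133, -115], [0, 0, 40], 0], [[262, 155, -115], [0, 0, 46], 0], [[300, 178, -115], [0, 0, 46], 0], [[340, 200, -115], [0, 0, 46], 0]]'

```text
clock: 1.03
tool_pos: [0.4826, 0.3237, 0.3608]
orientation: [-180.0, 0.0, -69.4]
force: [1.5, 0.3, -0.6]
opening: 0.0876
gripper_force: 0.0
```

Run:
```python
from h import *
rel(G+.12*Rr[:,2],Rg)
```

```text
shift [500.7 162.7 119.3] rot [29.2  8.2 30.4] | 539.9 43.0  q [ 53.1   8.7  -0.5  -0.  -80.8 -32.6] pos [0.4826 0.3237 0.3608] t 1.0333
```

Request:
move_arm --motion '[[[39, 6, 0], [2, 0, 3], 0], [[78, 16, 0], [5, 1, 6], 0], [[117, 28, 0], [8, 2, 9], 0], [[156, 40, 0], [11, 3, 12], 0], [[195, 52, 0], [14, 4, 15], 0], [[234, 64, 0], [17, 5, 18], 0], [[273, 78, 10], [20, 6, 21], 0], [[312, 92, 20], [23, 7, 24], 0], [[350, 105, 30], [26, 8, 27], 0], [[388, 120, 35], [29, 8, 30], 0]]'

```text
clock: 1.87
tool_pos: [0.5048, -0.08, 0.3247]
orientation: [-150.1, -0.0, -100.2]
force: [1.5, -0.4, -1.2]
opening: 0.0874
gripper_force: 0.0
```

Run:
```python
from h import *
rel(G+.10*Rr[:,2],Rg)
```

```text
shift [120.1  21.7 103.8] rot [0.1 0.2 0.4] | 160.2 0.4  q [ 23.1 -16.  -43.4  25.3 -39.7 -49.6] pos [ 0.5048 -0.08    0.3247] t 1.8667
```

Run:
```python
from h import *
o=ctrl.get_obs();q=o["joint_pos"];Rm=Ro.from_euler('xyz',o["orientation"],degrees=True)
for s in(1,-1): print(s,((fk(q,s)*CT).inv()*Rm).magnitude()*57.3)
# position model: unknown wrist location; fit d6 from lateral offset
for (p,Rv,j1) in [((.268,.619,.246),(180,0,-23.42),83.085),(o["tool_pos"],o["orientation"],q[0])]:
  for d in(.15,.2,.25,.3):
    w=np.array(p)-d*Ro.from_euler('xyz',Rv,degrees=True).as_matrix()[:,2]
    j=np.radians(j1); print(d,"lat",-np.sin(j)*w[0]+np.cos(j)*w[1],"r",np.cos(j)*w[0]+np.sin(j)*w[1])
```

```text
1 50.618081522107666
-1 0.002000147322768121
0.15 lat -0.19152494864125696 r 0.646763630739982
0.2 lat -0.19152494864125696 r 0.646763630739982
0.25 lat -0.19152494864125696 r 0.646763630739982
0.3 lat -0.19152494864125696 r 0.646763630739982
0.15 lat -0.23048891937753072 r 0.370678405521167
0.2 lat -0.2168319680311302 r 0.34987078412052397
0.25 lat -0.2031750166847297 r 0.32906316271988106
0.3 lat -0.1895180653383292 r 0.3082555413192381
```

```bash
cat >> h.py <<'E'
def q456(p,Rt,a):
    w=np.asarray(p)-.293*Rt[:,2]; j1=np.degrees(np.arctan2(w[1],w[0])+np.arcsin(.1915/np.hypot(w[0],w[1])))
    return [round(float(v),1) for v in (j1,*wrist(Rt,j1,a))]
def pose(sgn,tau,Rr=Rr):
    return Ro.from_rotvec(Rr[:,0]*np.radians(tau)*sgn).as_matrix()@np.c_[-sgn*Rr[:,1],-sgn*Rr[:,0],-Rr[:,2]]
E
python3 - <<'E'
from h import *
for tau in(-20,-15,-10,0,5,10,15,20,25,30):
  for a in (20,35): print(tau,a,[q456(G,pose(s,tau),a) for s in(1,-1)])
E
```

```text
-20 20 [[13.5, 37.1, -56.6, -46.8], [-12.4, -30.4, -44.8, -155.7]]
-20 35 [[13.5, 45.2, -45.3, -59.5], [-12.4, -41.5, -32.6, -141.7]]
-15 20 [[10.6, 32.1, -51.6, -41.4], [-9.3, -21.8, -41.8, -164.5]]
-15 35 [[10.6, 40.9, -39.5, -53.9], [-9.3, -31.5, -28.4, -152.8]]
-10 20 [[7.4, 25.7, -47.1, -34.6], [-6.1, -12.1, -40.0, -174.7]]
-10 35 [[7.4, 34.6, -34.0, -46.1], [-6.1, -18.2, -25.5, -167.4]]
0 20 [[0.7, 8.6, -40.8, -16.4], [0.7, 8.6, -40.8, 163.6]]
0 35 [[0.7, 12.9, -26.1, -21.5], [0.7, 12.9, -26.1, 158.5]]
5 20 [[-2.7, -1.6, -39.7, -5.6], [4.1, 17.9, -43.4, 153.8]]
5 35 [[-2.7, -2.5, -24.7, -4.6], [4.1, 25.4, -29.4, 144.5]]
10 20 [[-6.1, -12.1, -40.0, 5.3], [7.4, 25.7, -47.1, 145.4]]
10 35 [[-6.1, -18.2, -25.5, 12.6], [7.4, 34.6, -34.0, 133.9]]
15 20 [[-9.3, -21.8, -41.8, 15.5], [10.6, 32.1, -51.6, 138.6]]
15 35 [[-9.3, -31.5, -28.4, 27.2], [10.6, 40.9, -39.5, 126.1]]
20 20 [[-12.4, -30.4, -44.8, 24.3], [13.5, 37.1, -56.6, 133.2]]
20 35 [[-12.4, -41.5, -32.6, 38.3], [13.5, 45.2, -45.3, 120.5]]
25 20 [[-15.2, -37.6, -48.6, 31.5], [16.1, 41.2, -62.0, 129.0]]
25 35 [[-15.2, -48.6, -37.6, 46.5], [16.1, 48.2, -51.2, 116.4]]
30 20 [[-17.8, -43.5, -53.0, 37.2], [18.5, 44.5, -67.4, 125.8]]
30 35 [[-17.8, -53.7, -43.1, 52.3], [18.5, 50.3, -57.2, 113.4]]
```

Request:
move_arm --motion '[[[30, 5, 0], [0, 0, 0], 0], [[60, 11, 0], [0, 0, 0], 0], [[90, 16, 10], [0, 0, 0], 0], [[120, 22, 30], [0, 0, 0], 0], [[120, 22, 60], [0, 0, 0], 0], [[120, 22, 85], [0, 0, 0], 0], [[120, 22, 104], [0, 0, 0], 0], [[120, 22, 104], [0, 0, 0], 0], [[120, 22, 104], [0, 0, 0], 0], [[120, 22, 104], [0, 0, 0], 0]]'

```text
clock: 2.7
tool_pos: [0.517, -0.2025, 0.2253]
orientation: [-150.2, -0.0, -100.1]
force: [0.0, 0.3, -0.0]
opening: 0.088
gripper_force: 0.0
```

Run:
```python
from h import *
rel(G,Rg)
a=ctrl.snapshot("scene")["color"][120:260,180:320];b=ctrl.snapshot("top")["color"][180:320,340:480]
f=lambda i:cv2.resize(i,(400,400),interpolation=cv2.INTER_CUBIC)
cv2.imwrite("pics/z1.png",np.hstack([f(a),f(b)]))
```

```text
shift [  2.    0.9 100.7] rot [0.2 0.2 0.4] | 100.8 0.5  q [  2.   -5.  -46.   17.4 -20.6 -26.9] pos [ 0.517  -0.2025  0.2253] t 2.7
```

View pics/z1.png

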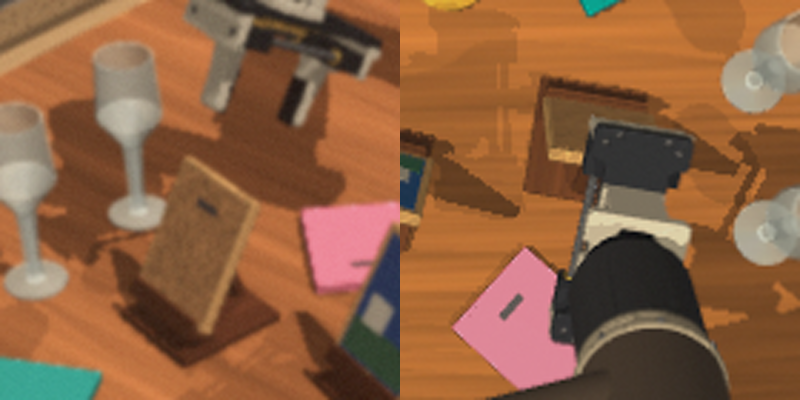

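The fingers straddle the picture's top edge: in the left crop they sit above and behind it, and in the right crop they are over the edge at (560,155). Descending now.

Request:
move_arm --motion '[[[2, 1, 25], [0, 0, 0.4], 0], [[2, 1, 50], [0, 0, 0.4], 0], [[2, 1, 75], [0, 0, 0.4], 0], [[2, 1, 90], [0, 0, 0.4], 0], [[2, 1, 101], [0, 0, 0.4], 0], [[2, 1, 101], [0, 0, 0.4], 0], [[2, 1, 101], [0, 0, 0.4], 0], [[2, 1, 101], [0, 0, 0.4], 0]]'

```text
clock: 3.47
tool_pos: [0.5659, -0.2174, 0.1453]
orientation: [-150.9, 0.8, -100.1]
force: [-0.3, -0.4, -0.6]
opening: 0.0876
gripper_force: 0.0
```

Run:
```python
from h import *
rel(G,Rg)
a=ctrl.snapshot("scene")["color"][150:250,200:300];b=ctrl.snapshot("top")["color"][180:280,360:460]
f=lambda i:cv2.resize(i,(400,400),interpolation=cv2.INTER_CUBIC)
cv2.imwrite("pics/z2.png",np.hstack([f(a),f(b)]))
```

```text
shift [-3.8  5.2  6.2] rot [0.9 1.  0. ] | 9.0 1.3  q [ -5.9   6.8 -52.5  38.8  -2.1 -42.8] pos [ 0.5659 -0.2174  0.1453] t 3.4667
```

View pics/z2.png

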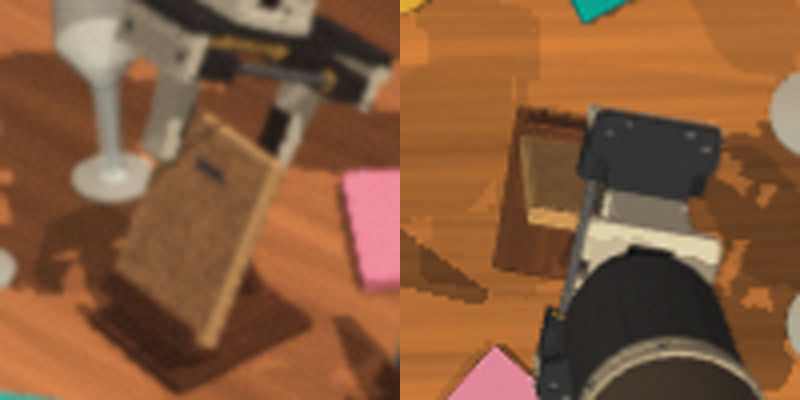

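The fingers straddle the top edge at left crop (205,120), but the arm is short of the target. j5 is near its limit at -2.1, so I'll fit the arm's geometry from the logged poses and find a reachable tool tilt.

```bash
cat >> h.py <<'E'
from scipy.optimize import least_squares
def posk(q,k):
    b,L1,L2,c,h,d,lat=k; j2,a=np.radians(q[1]),np.radians(q[1]-q[2]); j1=np.radians(q[0])
    r=b+L1*np.sin(j2)+L2*np.cos(a)+c*np.sin(a); z=h+L1*np.cos(j2)-L2*np.sin(a)+c*np.cos(a)
    R=(fk(q)*CT).as_matrix()
    return np.array([r*np.cos(j1)-lat*np.sin(j1),r*np.sin(j1)+lat*np.cos(j1),z])+d*R[:,2]
DATA=[([83.085,20.546,.682,0,-70.136,-16.507],(.2678,.619,.2458)),([53.1,8.7,-.5,0,-80.8,-32.6],(.4826,.3237,.3608)),([23.1,-16,-43.4,25.3,-39.7,-49.6],(.5048,-.08,.3247)),([2,-5,-46,17.4,-20.6,-26.9],(.517,-.2025,.2253)),([-5.9,6.8,-52.5,38.8,-2.1,-42.8],(.5659,-.2174,.1453))]
KF=least_squares(lambda k:np.r_[np.concatenate([posk(q,k)-p for q,p in DATA]),(k-[0,.5,.5,0,.4,.293,-.1915])*1e-3],[0,.5,.5,0,.4,.293,-.1915])
K=KF.x
LO=np.array([-176,-82,-58.2,-173.8,-174.7,-.11]);LO=np.array([-176.03,-82.01,-58.28,-173.87,-174.79,-173.66]);HI=np.array([176.03,121.73,71.71,95.51,-.11,173.66])
def ik(p,R,q0):
    f=lambda q:np.r_[(posk(q,K)-p)*1000,((fk(q)*CT).inv()*Ro.from_matrix(R)).as_rotvec(degrees=True)*3]
    s=least_squares(f,np.clip(q0,LO+.2,HI-.2),bounds=(LO,HI),x_scale=10); return s.x,np.abs(s.fun).max()
E
python3 - <<'E'
from h import *
print(K,np.abs(KF.fun[:15]).max())
for tau in range(-50,51,10):
    l=[]
    for s,g in((1,(0,30)),(-1,(150,-160))):
        best=min((ik(G,pose(s,tau),[0,0,-45,t4,-40,g6]) for g6 in g for t4 in(-30,30)),key=lambda r:r[1]); l.append((best[0].round(0).tolist(),round(best[1],1)))
    print(tau,l)
E
```

```text
[ 0.1113  0.5865  0.337   0.0533  0.1492  0.3659 -0.1772] 0.036744532445650124
-50 [([30.0, 28.0, -56.0, 68.0, -59.0, -119.0], np.float64(0.0)), ([-33.0, 33.0, -38.0, -78.0, -58.0, -75.0], np.float64(0.0))]
-40 [([27.0, 20.0, -58.0, 73.0, -51.0, -117.0], np.float64(0.0)), ([-29.0, 26.0, -43.0, -83.0, -47.0, -76.0], np.float64(0.0))]
-30 [([23.0, 14.0, -58.0, 77.0, -42.0, -112.0], np.float64(0.5)), ([-24.0, 20.0, -47.0, -88.0, -36.0, -77.0], np.float64(0.0))]
-20 [([17.0, 10.0, -58.0, 83.0, -32.0, -109.0], np.float64(0.3)), ([-18.0, 14.0, -51.0, -95.0, -24.0, -77.0], np.float64(0.0))]
-10 [([9.0, 7.0, -57.0, 90.0, -19.0, -108.0], np.float64(0.0)), ([-9.0, 10.0, -53.0, -110.0, -10.0, -70.0], np.float64(0.0))]
0 [([-0.0, 7.0, -55.0, 96.0, -5.0, -105.0], np.float64(3.0)), ([-0.0, 7.0, -55.0, 96.0, -5.0, 75.0], np.float64(3.0))]
10 [([-9.0, 10.0, -53.0, -110.0, -10.0, 110.0], np.float64(0.0)), ([9.0, 7.0, -57.0, 90.0, -19.0, 72.0], np.float64(0.0))]
20 [([-18.0, 14.0, -51.0, -95.0, -24.0, 103.0], np.float64(0.0)), ([17.0, 10.0, -58.0, 83.0, -32.0, 71.0], np.float64(0.3))]
30 [([-24.0, 20.0, -47.0, -88.0, -36.0, 103.0], np.float64(0.0)), ([23.0, 14.0, -58.0, 77.0, -42.0, 68.0], np.float64(0.5))]
40 [([-29.0, 26.0, -43.0, -83.0, -47.0, 104.0], np.float64(0.0)), ([27.0, 20.0, -58.0, 73.0, -51.0, 63.0], np.float64(0.0))]
50 [([-33.0, 33.0, -38.0, -78.0, -58.0, 105.0], np.float64(0.0)), ([30.0, 28.0, -56.0, 68.0, -59.0, 61.0], np.float64(0.0))]
```

```bash
python3 - <<'E'
s=open('h.py').read()
s=s.replace("b,L1,L2,c,h,d,lat=k;","b,L1,L2,c,h,d,lat,lw=k;").replace("+d*R[:,2]","+d*R[:,2]+(Ro.from_euler('z',q[0],degrees=True)*Ro.from_euler('y',q[1]-q[2],degrees=True)*Ro.from_euler('x',-q[3],degrees=True)).apply([0,lw,0])")
s=s.replace("[0,.5,.5,0,.4,.293,-.1915])*1e-3],[0,.5,.5,0,.4,.293,-.1915]","KI)*1e-3],KI").replace("KF=","KI=np.array([0,.5,.5,0,.4,.3,0,-.19])\nKF=")
s=s.replace("DATA=[","q5=ctrl.get_obs()\nDATA=[(q5['joint_pos'],q5['tool_pos']),")
open('h.py','w').write(s)
E
python3 - <<'E'
from h import *
print(K,KF.fun[:18]*1000)
E
```

```text
[ 0.0005  0.6019  0.4626  0.0006  0.1987  0.3598 -0.0019 -0.1895] [-0.321  -0.1267 -0.1081  0.156   0.3011  0.0144 -0.2693 -0.1474 -0.3685
  0.0399  0.1907  0.1883  0.0945 -0.2028  0.5333  0.089   0.189  -0.2592]
```

```bash
cat > t.py <<'E'
from h import *
rng=np.random.default_rng(0)
def allik(p,R):
    sols=[]
    for i in range(14):
        q,e=ik(p,R,rng.uniform([-60,-20,-58,-170,-100,-170],[60,60,20,90,-5,170]))
        if e<.3 and not any(np.abs(q-s).max()<2 for s in sols): sols.append(q)
    return [s.round(0).astype(int).tolist() for s in sols]
for tau in (-50,-35,-20,-10,0,10,20,35,50):
    for s in(1,-1): print(tau,s,allik(G,pose(s,tau)))
E
time python3 t.py
```

```text
-50 1 [[12, 23, -56, 83, -57, -113]]
-50 -1 [[-39, 30, -3, -58, -77, -112]]
-35 1 []
-35 -1 [[-33, 21, -10, -53, -60, -119]]
-20 1 []
-20 -1 [[-22, 13, -19, -42, -40, -135]]
-10 1 []
-10 -1 [[-10, 10, -29, -25, -24, -158]]
0 1 []
0 -1 []
10 1 [[-10, 10, -29, -25, -24, 22]]
10 -1 []
20 1 [[-22, 13, -19, -42, -40, 45]]
20 -1 []
35 1 [[-33, 21, -10, -53, -60, 61]]
35 -1 []
50 1 [[-39, 30, -3, -58, -77, 68]]
50 -1 [[12, 23, -56, 83, -57, 67]]
real	0m10.869s
user	0m11.334s
sys	0m0.075s
```

```bash
cat > t2.py <<'E'
from h import *
rng=np.random.default_rng(0)
def best(p,R):
    b=None
    for i in range(10):
        q,e=ik(p,R,rng.uniform([-40,-10,-50,-60,-60,-170],[20,40,0,60,-5,170]))
        if e<.3:
            m=np.r_[q-LO,HI-q].min()
            if b is None or m>b[0]: b=(m,q)
    return b and (round(b[0],1),b[1].round(0).astype(int).tolist())
O=G-.126*Rr[:,2]-.006*Rr[:,0]   # corner
print("corner",O)
for t in (27,24,21,18,15,10):
    A=Ro.from_rotvec(Rr[:,1]*np.radians(30-t)).as_matrix()@Rr
    p=O+A@[.006,0,.126]
    for tau in (-8,-4,0,4,8):
        r=[]
        for s in(1,-1):
            R=Ro.from_rotvec(A[:,0]*np.radians(tau)*s).as_matrix()@np.c_[-s*A[:,1],-s*A[:,0],-A[:,2]]
            r.append(best(p,R))
        print(t,tau,r)
E
python3 t2.py
```

```text
corner [ 0.6219 -0.2239  0.0253]
27 -8 [None, (np.float64(4.7), [-7, 10, -30, -16, -24, -169])]
27 -4 [None, (np.float64(0.0), [-2, 9, -37, -1, -17, 174])]
27 0 [(np.float64(7.9), [-2, 8, -48, 29, -8, -36]), (np.float64(7.9), [-2, 8, -48, 29, -8, 144])]
27 4 [(np.float64(16.9), [-2, 9, -37, -1, -17, -6]), None]
27 8 [(np.float64(23.7), [-7, 10, -30, -16, -24, 11]), None]
24 -8 [(np.float64(5.1), [-6, 8, -53, 62, -11, -66]), (np.float64(2.4), [-7, 11, -27, -14, -28, -171])]
24 -4 [(np.float64(10.4), [-1, 9, -48, 37, -13, -45]), None]
24 0 [(np.float64(17.3), [0, 9, -40, 14, -17, -23]), (np.float64(16.4), [0, 9, -40, 14, -17, 157])]
24 4 [(np.float64(22.6), [-3, 10, -33, -2, -23, -5]), (np.float64(10.4), [-1, 9, -48, 37, -13, 135])]
24 8 [(np.float64(27.9), [-7, 11, -27, -14, -28, 9]), (np.float64(5.1), [-6, 8, -53, 62, -11, 114])]
21 -8 [(np.float64(12.8), [1, 10, -45, 38, -19, -48]), (np.float64(0.7), [-7, 12, -25, -12, -32, -173])]
21 -4 [(np.float64(17.8), [1, 10, -41, 23, -21, -33]), None]
21 0 [(np.float64(23.5), [0, 11, -35, 9, -24, -18]), (np.float64(11.3), [0, 11, -35, 9, -24,
[... 790 characters left out ...]
 14, -26, 4, -35, -12]), (np.float64(6.1), [-1, 14, -26, 4, -35, 168])]
15 4 [(np.float64(35.9), [-4, 14, -22, -4, -38, -3]), (np.float64(15.8), [1, 14, -30, 13, -33, 158])]
15 8 [(np.float64(39.6), [-7, 15, -19, -11, -41, 5]), (np.float64(24.5), [3, 13, -34, 22, -32, 148])]
10 -8 [(np.float64(32.3), [3, 16, -26, 16, -41, -25]), None]
10 -4 [(np.float64(35.4), [0, 17, -23, 9, -42, -18]), None]
10 0 [(np.float64(38.5), [-2, 17, -20, 2, -43, -10]), (np.float64(3.8), [-2, 17, -20, 2, -43, 170])]
10 4 [(np.float64(41.7), [-5, 17, -17, -4, -46, -3]), (np.float64(11.2), [0, 17, -23, 9, -42, 162])]
10 8 [(np.float64(44.8), [-7, 18, -13, -10, -48, 3]), (np.float64(18.7), [3, 16, -26, 16, -41, 155])]
```

```bash
cat >> h.py <<'E'
O=G-.126*Rr[:,2]-.006*Rr[:,0]
def tgt(t,s,up=0.,d=.126,dx=0.,dy=0.,O=O,Rr=Rr):
    A=Ro.from_rotvec(Rr[:,1]*np.radians(30-t)).as_matrix()@Rr
    return O+Rr@[dx,dy,0]+A@[.006,0,d+up], np.c_[-s*A[:,1],-s*A[:,0],-A[:,2]]
E
python3 - <<'E'
from h import *
rel(*tgt(25,1))
rel(*tgt(25,1,up=.02))
E
```

```text
shift [-3.7 -5.8  7.2] rot [-4.1  1.   0.1] | 10.0 4.2  q [ -5.9   6.7 -52.6  38.8  -2.1 -42.8] pos [ 0.5658 -0.2173  0.1454] t 3.5667
shift [ -4.   -7.2 -12.8] rot [-4.1  1.   0.1] | 15.2 4.2  q [ -5.9   6.7 -52.6  38.8  -2.1 -42.8] pos [ 0.5658 -0.2173  0.1454] t 3.5667
```

Request:
move_arm --motion '[[[-1, -2, -4], [-1, 0, 0], 0], [[-2, -3, -8], [-2, 0.3, 0], 0], [[-3, -5, -12], [-3, 0.6, 0], 0], [[-4, -7, -13], [-4, 1, 0], 0], [[-4, -7, -13], [-4, 1, 0], 0], [[-4, -7, -13], [-4, 1, 0], 0], [[-4, -7, -13], [-4, 1, 0], 0]]'

```text
clock: 4.15
tool_pos: [0.5654, -0.2138, 0.1586]
orientation: [-155.0, -0.0, -100.6]
force: [-0.0, -0.1, 0.6]
opening: 0.0874
gripper_force: 0.0
```

Run:
```python
from h import *
rel(*tgt(25,1))
```

```text
shift [-0.5 -1.6 19.1] rot [-0.  -0.   0.1] | 19.2 0.1  q [ -0.    6.7 -41.4  14.7 -17.9 -23.6] pos [ 0.5654 -0.2138  0.1586] t 4.15
```

Request:
move_arm --motion '[[[0, -2, 6], [0, 0, 0], 0], [[0, -2, 13], [0, 0, 0], 0], [[0, -2, 19], [0, 0, 0], 0], [[0, -2, 19], [0, 0, 0], 0.3], [[0, -2, 19], [0, 0, 0], 0.5], [[0, -2, 19], [0, 0, 0], 0.65], [[0, -2, 19], [0, 0, 0], 0.75], [[0, -2, 19], [0, 0, 0], 0.8], [[0, -2, 19], [0, 0, 0], 0.9], [[0, -2, 19], [0, 0, 0], 1]]'

```text
clock: 4.98
tool_pos: [0.5757, -0.2157, 0.1425]
orientation: [-155.0, -0.1, -100.6]
force: [1.0, 0.9, -0.2]
opening: 0.0465
gripper_force: 0.0
```

Request:
move_arm --motion '[[[0, 0, 0], [0, 0, 0], 1], [[0, 0, 0], [0, 0, 0], 1], [[0, 0, 0], [0, 0, 0], 1], [[0, 0, 0], [0, 0, 0], 1]]'

```text
clock: 5.32
tool_pos: [0.5755, -0.2157, 0.1422]
orientation: [-155.0, -0.1, -100.6]
force: [-0.4, -0.4, -0.1]
opening: 0.02
gripper_force: 0.2
```

Run:
```python
from h import *
rel(*tgt(25,1)); o=ctrl.get_obs(); print(o["opening"],o["gripper_force"],o["force"])
a=ctrl.snapshot("scene")["color"][150:250,200:300];b=ctrl.snapshot("top")["color"][180:280,360:460]
f=lambda i:cv2.resize(i,(400,400),interpolation=cv2.INTER_CUBIC)
cv2.imwrite("pics/z3.png",np.hstack([f(a),f(b)]))
```

```text
shift [-0.5  0.7 -0.1] rot [ 0.  -0.   0.1] | 0.9 0.1  q [ -0.5   8.9 -42.   16.7 -15.  -25.3] pos [ 0.5755 -0.2157  0.1422] t 5.3167
0.020031349663649764 0.21394049283117056 [-0.3801 -0.4121 -0.1303]
```

View pics/z3.png

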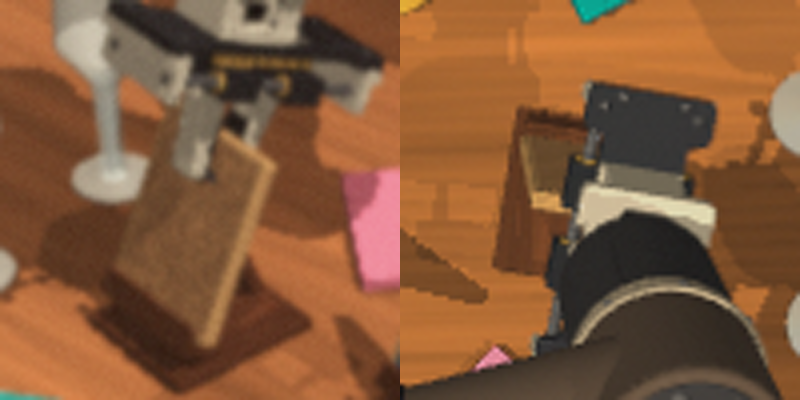

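The fingers now bracket the top edge at left crop (200,130). The opening is 20 mm and still closing.

Request:
move_arm --motion '[[[0, 0, 0], [0, 0, 0], 1], [[0, 0, 0], [0, 0, 0], 1], [[0, 0, 0], [0, 0, 0], 1], [[0, 0, 0], [0, 0, 0], 1], [[0, 0, 0], [0, 0, 0], 1], [[0, 0, 0], [0, 0, 0], 1]]'

```text
clock: 5.92
tool_pos: [0.5755, -0.2157, 0.1422]
orientation: [-155.0, -0.1, -100.6]
force: [-1.9, 0.1, 0.7]
opening: 0.0122
gripper_force: 30.0
```

Run:
```python
from h import *
rel(*tgt(25,1)); o=ctrl.get_obs(); print(o["opening"],o["gripper_force"],o["force"])
for up in (.05,.1,.15,.2,.25):
  for s in(1,-1):
    p,R=tgt(25,s,up=0); p=p+[0,0,up]; q,e=ik(p,R,[0,9,-42,17,-15,-25 if s==1 else 155]); print(up,s,q.round(0),e)
```

```text
shift [-0.5  0.8 -0.1] rot [ 0.  -0.   0.1] | 0.9 0.1  q [ -0.5   8.9 -42.   16.7 -15.  -25.3] pos [ 0.5755 -0.2157  0.1422] t 5.9167
0.012204092564930128 29.994900226593018 [-1.9132  0.0576  0.7194]
0.05 1 [  0.   5. -36.  11. -24. -20.] 4.718447854656915e-13
0.05 -1 [  0.   5. -36.  11. -24. 160.] 9.992007221626409e-13
0.1 1 [  0.   2. -31.   9. -32. -17.] 2.220446049250313e-13
0.1 -1 [  0.   2. -31.   9. -32. 163.] 2.220446049250313e-13
0.15 1 [  0.  -0. -26.   7. -39. -16.] 3.3306690738754696e-13
0.15 -1 [  0.  -0. -26.   7. -39. 164.] 7.63333123551244e-14
0.2 1 [  0.  -2. -21.   6. -46. -14.] 2.7755575615628914e-13
0.2 -1 [  0.  -2. -21.   6. -46. 166.] 1.1102230246251565e-13
0.25 1 [  0.  -3. -16.   6. -53. -14.] 3.8166656177562214e-14
0.25 -1 [  0.  -3. -16.   6. -53. 166.] 5.551115123125783e-14
```

Request:
move_arm --motion '[[[0, 0, -4], [0, 0, 0], 1], [[0, 0, -12], [0, 0, 0], 1], [[0, 0, -22], [0, 0, 0], 1], [[0, -5, -40], [0, 0, 0], 1], [[0, -15, -60], [0, 0, 0], 1], [[0, -28, -85], [0, 0, 0], 1], [[0, -42, -110], [0, 0, 0], 1], [[0, -54, -135], [0, 0, 0], 1], [[0, -60, -150], [0, 0, 0], 1], [[0, -63, -155], [0, 0, 0], 1]]'

```text
clock: 6.75
tool_pos: [0.5684, -0.2138, 0.3138]
orientation: [-154.7, -0.0, -100.5]
force: [0.3, 0.1, -1.5]
opening: 0.0119
gripper_force: 30.0
```

Request:
move_arm --motion '[[[0, 0, 0], [0, 0, 0], 1], [[0, 0, 0], [0, 0, 0], 1], [[0, 0, 0], [0, 0, 0], 1]]'

```text
clock: 7.0
tool_pos: [0.5665, -0.2138, 0.3073]
orientation: [-155.2, -0.1, -100.6]
force: [-0.2, 0.0, -2.2]
opening: 0.0119
gripper_force: 30.0
```

Run:
```python
from h import *
rel(*tgt(25,1)); o=ctrl.get_obs(); print(o["opening"],o["gripper_force"],o["force"])
S=ctrl.snapshot("scene");T=ctrl.snapshot("top")
cv2.imwrite("pics/sc4.png",S["color"]);cv2.imwrite("pics/tp4.png",T["color"])
a=S["color"][130:250,190:310];b=T["color"][190:260,375:445]
f=lambda i:cv2.resize(i,(400,400),interpolation=cv2.INTER_CUBIC)
cv2.imwrite("pics/z4.png",np.hstack([f(a),f(b)]))
```

```text
shift [ -0.5  61.7 153.6] rot [ 0.2 -0.   0.1] | 165.5 0.2  q [  0.6  -1.6 -25.6   7.1 -41.8 -15.4] pos [ 0.5665 -0.2138  0.3073] t 7.0
0.01186221344487473 29.99424308538437 [-0.2234  0.0449 -2.1741]
```

View pics/z4.png

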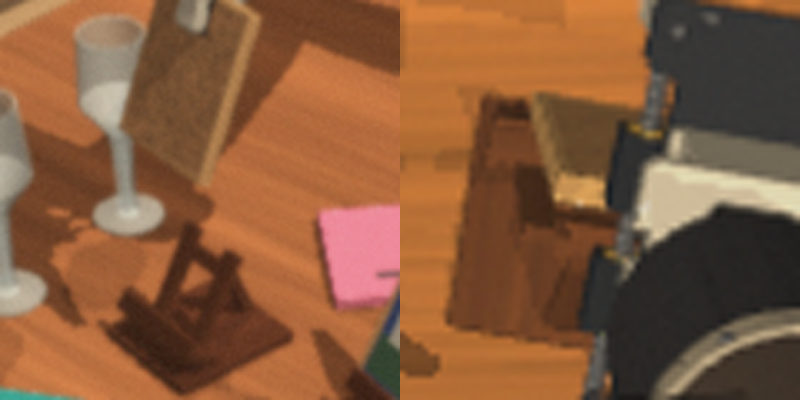

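Run:
```python
import cv2,numpy as np
a=cv2.imread("pics/sc4.png")[192:252,217:283];b=cv2.imread("pics/top0.png")[200:260,380:440]
g=lambda i:np.clip((i.astype(float)/160)**.6*255,0,255).astype(np.uint8)
f=lambda i,w:cv2.resize(g(i),(w,480),interpolation=cv2.INTER_CUBIC)
cv2.imwrite("pics/z5.png",f(a,528))
```

```text
(no output)
```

View pics/z5.png

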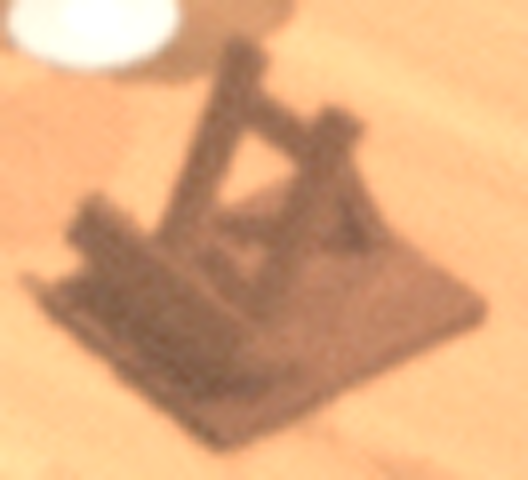

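Request:
move_arm --motion '[[[0, 0, 0], [0, 0, -6], 1], [[0, 0, 0], [0, 0, -13], 1], [[0, 0, 0], [0, 0, -20], 1], [[0, 0, 0], [0, 0, -27], 1], [[0, 0, 0], [0, 0, -34], 1], [[0, 0, 0], [0, 0, -41], 1], [[0, 0, 0], [0, 0, -48], 1], [[0, 0, 0], [0, 0, -55], 1], [[0, 0, 0], [0, 0, -62], 1], [[0, 0, 0], [0, 0, -69], 1]]'

```text
clock: 7.93
tool_pos: [0.5671, -0.214, 0.3079]
orientation: [-170.8, -23.2, -33.1]
force: [-0.6, -0.4, -1.3]
opening: 0.0118
gripper_force: 30.0
```

Run:
```python
from h import *
S=ctrl.snapshot("scene")
sc=lambda x,y:((x+.5)/8-.5+217,(y+.5)/8-.5+192)
loc=lambda P:Rr.T@(P-O)*1e3
for n,uv,z in[("slatL",(222,40),.0976),("slatR",(341,118),.0976)]:
    P=onplane(S,sc(*uv),z);print(n,P,loc(P))
B=[onplane(S,sc(*uv),z) for uv,z in(((25,272),.01),((222,432),.01),((487,298),.01))]
for b in B: print(b,loc(b))
d=B[1]-B[0];e=B[1]-B[2];print("yaw",np.degrees(np.arctan2(-d[0],d[1])),np.degrees(np.arctan2(e[1],e[0])),np.linalg.norm(d),np.linalg.norm(e),"centre",loc((B[0]+B[2])/2),(B[0]+B[2])/2)
rel(*tgt(25,-1))
```

```text
slatL [ 0.5761 -0.2504  0.0976] [  1.4123 -34.486   82.7197]
slatR [ 0.5849 -0.1861  0.0976] [-1.3261 30.3251 84.3008]
[ 0.6396 -0.296   0.01  ] [ 18.9066 -67.7015 -28.5324]
[ 0.6615 -0.1783  0.01  ] [ 18.7963  52.0154 -28.4687]
[ 0.5467 -0.1556  0.01  ] [-82.5064  53.3029  30.0184]
yaw -10.539020193571845 -11.230626183481819 0.11971695421748677 0.11698131555555658 centre [-31.7999  -7.1993   0.743 ] [ 0.5931 -0.2258  0.01  ]
shift [-59.   21.  153.9] rot [  -0.     0.2 -110.1] | 166.2 110.1  q [  0.6  -1.6 -25.5   7.1 -41.8  54.4] pos [ 0.5671 -0.214   0.308 ] t 7.9833
```

Request:
move_arm --motion '[[[0, 0, 0], [0, 0, -7], 1], [[0, 0, 0], [0, 0, -14], 1], [[0, 0, 0], [0, 0, -21], 1], [[0, 0, 0], [0, 0, -28], 1], [[0, 0, 0], [0, 0, -35], 1], [[0, 0, 0], [0, 0, -42], 1], [[0, 0, 0], [0, 0, -49], 1], [[0, 0, 0], [0, 0, -56], 1], [[0, 0, 0], [0, 0, -63], 1], [[0, 0, 0], [0, 0, -70], 1]]'

```text
clock: 8.82
tool_pos: [0.5672, -0.214, 0.3082]
orientation: [160.6, -15.9, 41.4]
force: [0.3, 1.5, -2.7]
opening: 0.0119
gripper_force: 30.0
```

Run:
```python
from h import *
p,R=tgt(25,-1); rel(p+[0,0,.165],R)
```

```text
shift [4.5 4.7 4.4] rot [ -0.1   0.1 -40.8] | 7.9 40.8  q [  0.6  -1.6 -25.5   7.1 -41.8 123.7] pos [ 0.5672 -0.214   0.3082] t 8.8167
```

Request:
move_arm --motion '[[[1, 1, 1], [0, 0, -7], 1], [[2, 2, 2], [0, 0, -14], 1], [[3, 3, 3], [0, 0, -21], 1], [[4, 4, 4], [0, 0, -28], 1], [[4, 5, 4], [0, 0, -35], 1], [[4, 5, 4], [0, 0, -40.8], 1], [[4, 5, 4], [0, 0, -40.8], 1], [[4, 5, 4], [0, 0, -40.8], 1], [[4, 5, 4], [0, 0, -40.8], 1]]'

```text
clock: 9.57
tool_pos: [0.5747, -0.2156, 0.3079]
orientation: [155.1, -0.1, 79.0]
force: [-0.3, -0.6, -1.5]
opening: 0.0117
gripper_force: 30.0
```

Run:
```python
from h import *
p,R=tgt(25,-1,up=.025,dx=.003,dy=-.001); rel(p,R); print(ctrl.get_obs()["force"])
S=ctrl.snapshot("scene");T=ctrl.snapshot("top")
a=S["color"][90:250,170:330];b=T["color"][180:300,340:460]
f=lambda i:cv2.resize(i,(400,400),interpolation=cv2.INTER_CUBIC)
cv2.imwrite("pics/z6.png",np.hstack([f(a),f(b)]))
```

```text
shift [ -0.8 -66.9 125.2] rot [-0.1  0.  -0.4] | 142.0 0.4  q [  0.4  -0.8 -24.8   7.  -41.7 164.4] pos [ 0.5747 -0.2156  0.3079] t 9.5667
[-0.2724 -0.5929 -1.4817]
```

View pics/z6.png

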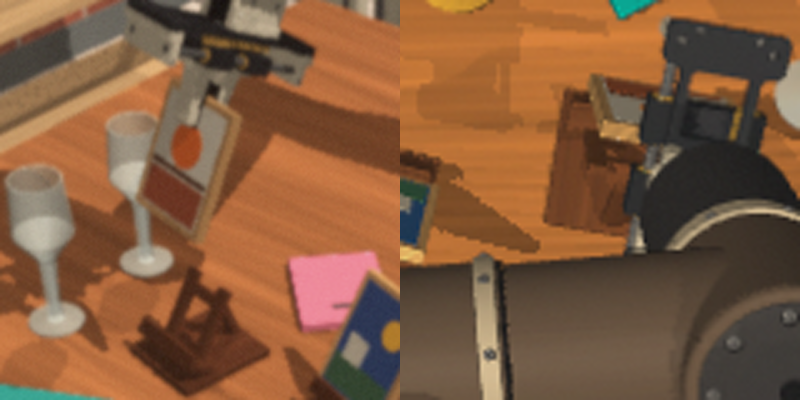

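The painted side now faces front and upright at left crop (185,150), and nothing else looks disturbed. Descending to 25 mm above the ledge.

Request:
move_arm --motion '[[[-1, -15, 28], [0, 0, -0.4], 1], [[-1, -33, 62], [0, 0, -0.4], 1], [[-1, -50, 94], [0, 0, -0.4], 1], [[-1, -60, 113], [0, 0, -0.4], 1], [[-1, -67, 125], [0, 0, -0.4], 1], [[-1, -67, 125], [0, 0, -0.4], 1], [[-1, -67, 125], [0, 0, -0.4], 1], [[-1, -67, 125], [0, 0, -0.4], 1]]'

```text
clock: 10.33
tool_pos: [0.5678, -0.2151, 0.1682]
orientation: [154.9, 0.1, 79.6]
force: [0.0, 0.2, -1.6]
opening: 0.0118
gripper_force: 30.0
```

Run:
```python
from h import *
rel(*tgt(25,-1,up=.0,dx=.003,dy=-.001)); print(ctrl.get_obs()["force"])
# bottom corners from z6 cast on picture plane at that moment
S=ctrl.snapshot("scene")
o=np.array([.5747,-.2156,.3079]);R=Ro.from_euler('xyz',[155.1,-.1,79.0],degrees=True).as_matrix()
fr=o+.006*R[:,1]
for uv in((137,195),(195,241)):
    c,d=ray(S,((uv[0]+.5)/2.5-.5+170,(uv[1]+.5)/2.5-.5+90)); t=((fr-c)@R[:,1])/(d@R[:,1]); print(R.T@(c+t*d-o)*1e3)
```

```text
shift [ 0.4 -1.8 26.4] rot [0.1 0.  0.2] | 26.5 0.3  q [ -0.1   6.2 -39.9  13.4 -19.6 158. ] pos [ 0.5678 -0.2151  0.1682] t 10.3333
[ 0.0455  0.2202 -1.5928]
[-47.5233   6.     116.3843]
[ 59.0504   6.     120.6793]
```

Request:
move_arm --motion '[[[0, -2, 8], [0, 0, 0], 1], [[0, -2, 15], [0, 0, 0], 1], [[0, -2, 20], [0, 0, 0], 1], [[0, -2, 22], [0, 0, 0], 1], [[0, -2, 23], [0, 0, 0], 1], [[0, -2, 23], [0, 0, 0], 1], [[0, -2, 23], [0, 0, 0], 1]]'

```text
clock: 10.97
tool_pos: [0.5747, -0.2166, 0.1453]
orientation: [155.0, 0.1, 79.6]
force: [-0.5, -0.7, -2.5]
opening: 0.0117
gripper_force: 30.0
```

Run:
```python
from h import *
rel(*tgt(25,-1,up=.0,dx=.003,dy=-.001)); print(ctrl.get_obs()["force"])
```

```text
shift [0.5 1.6 2.7] rot [-0.   0.   0.3] | 3.2 0.3  q [ -0.5   8.7 -41.6  16.  -15.7 155.7] pos [ 0.5747 -0.2166  0.1453] t 10.9667
[-0.4906 -0.6663 -2.5466]
```

Request:
move_arm --motion '[[[0, 1, 0.5], [0, 0, 0], 1], [[0, 1, 1], [0, 0, 0], 1], [[0, 1, 1.5], [0, 0, 0], 1], [[0, 1, 2], [0, 0, 0], 1], [[0, 1, 2], [0, 0, 0], 1], [[0, 1, 2], [0, 0, 0], 1]]'

```text
clock: 11.47
tool_pos: [0.5762, -0.2169, 0.1437]
orientation: [155.0, 0.2, 79.6]
force: [1.1, 0.1, -2.2]
opening: 0.0116
gripper_force: 30.0
```

Request:
move_arm --motion '[[[0, 0, 0.5], [0, 0, 0], 1], [[0, 0, 1], [0, 0, 0], 1], [[0, 0, 1.5], [0, 0, 0], 1], [[0, 0, 1.5], [0, 0, 0], 1], [[0, 0, 1.5], [0, 0, 0], 1]]'

```text
clock: 11.88
tool_pos: [0.5768, -0.2171, 0.143]
orientation: [155.0, 0.2, 79.6]
force: [-5.7, 1.3, 5.4]
opening: 0.0119
gripper_force: 30.0
```

Request:
move_arm --motion '[[[0, 0, 0], [0, 0, 0], 0.87], [[0, 0, 0], [0, 0, 0], 0.84], [[0, 0, 0], [0, 0, 0], 0.81], [[0, 0, 0], [0, 0, 0], 0.78], [[0, 0, 0], [0, 0, 0], 0.75], [[0, 0, 0], [0, 0, 0], 0.72], [[0, 0, 0], [0, 0, 0], 0.69], [[0, 0, 0], [0, 0, 0], 0.66], [[0, 0, 0], [0, 0, 0], 0.63], [[0, 0, 0], [0, 0, 0], 0.6]]'

```text
clock: 12.72
tool_pos: [0.5769, -0.217, 0.1423]
orientation: [155.0, 0.1, 79.6]
force: [-0.2, -0.7, -0.0]
opening: 0.0336
gripper_force: 0.2
```

Request:
move_arm --motion '[[[0, 0, 0], [0, 0, 0], 0.55], [[0, 0, 0], [0, 0, 0], 0.5], [[0, 0, 0], [0, 0, 0], 0.4], [[0, 0, 0], [0, 0, 0], 0.3], [[0, 0, 0], [0, 0, 0], 0.2], [[0, 0, 0], [0, 0, 0], 0.1], [[0, 0, 0], [0, 0, 0], 0], [[0, 0, 0], [0, 0, 0], 0], [[0, 0, 0], [0, 0, 0], 0]]'

```text
clock: 13.47
tool_pos: [0.5769, -0.217, 0.1424]
orientation: [155.0, 0.1, 79.6]
force: [-0.1, -0.0, -0.6]
opening: 0.0846
gripper_force: 0.0
```

Request:
move_arm --motion '[[[0, -3, -10], [0, 0, 0], 0], [[0, -3, -25], [0, 0, 0], 0], [[0, -3, -45], [0, 0, 0], 0], [[0, 5, -70], [0, 0, 0], 0], [[0, 15, -100], [0, 0, 0], 0], [[10, 25, -135], [0, 0, 0], 0], [[40, 30, -160], [0, 0, 0], 0], [[75, 30, -180], [0, 0, 0], 0], [[110, 30, -190], [0, 0, 0], 0], [[145, 30, -190], [0, 0, 0], 0]]'

```text
clock: 14.3
tool_pos: [0.5505, -0.0631, 0.3311]
orientation: [154.7, -0.0, 79.6]
force: [1.4, 0.6, -0.8]
opening: 0.0877
gripper_force: 0.0
```

Request:
move_arm --motion '[[[40, 0, 0], [0, 0, 0], 0], [[80, 0, 0], [0, 0, 0], 0], [[120, 0, 0], [0, 0, 0], 0], [[160, 0, 0], [0, 0, 0], 0], [[180, 0, 0], [0, 0, 0], 0], [[180, 0, 0], [0, 0, 0], 0], [[180, 0, 0], [0, 0, 0], 0]]'

```text
clock: 14.88
tool_pos: [0.5828, 0.1137, 0.3264]
orientation: [155.1, 0.2, 79.7]
force: [0.0, -0.3, 0.6]
opening: 0.0877
gripper_force: 0.0
```

Run:
```python
from h import *
print(ctrl.get_obs()["tool_pos"])
S=ctrl.snapshot("scene");T=ctrl.snapshot("top")
cv2.imwrite("pics/sc7.png",S["color"]);cv2.imwrite("pics/tp7.png",T["color"])
a=S["color"][170:250,215:295];b=T["color"][195:275,370:450]
f=lambda i:cv2.resize(i,(400,400),interpolation=cv2.INTER_CUBIC)
cv2.imwrite("pics/z7.png",np.hstack([f(a),f(b)]))
for n,I in(("scene",S),("top",T)):
    d=cv2.absdiff(I["color"],cv2.imread(f"pics/{n}0.png")).max(2)>40
    ns,l,st,ce=cv2.connectedComponentsWithStats(d.astype(np.uint8)); print(n,[r.tolist() for r in st[1:] if r[4]>15])
```

```text
[0.5828 0.1137 0.3264]
scene [[237, 0, 296, 295, 18407], [457, 0, 10, 6, 26], [464, 0, 65, 57, 1876], [435, 28, 24, 19, 188], [444, 53, 12, 15, 59], [415, 55, 5, 10, 19], [471, 58, 9, 12, 54], [437, 68, 16, 21, 142], [485, 74, 15, 28, 169], [451, 105, 4, 9, 19], [410, 107, 10, 16, 81], [445, 114, 44, 25, 706], [583, 138, 57, 103, 2459], [222, 200, 12, 12, 90], [250, 223, 8, 13, 39], [222, 223, 78, 37, 787]]
top [[148, 182, 329, 298, 29242], [355, 197, 220, 280, 14440], [250, 221, 11, 6, 31], [390, 221, 39, 19, 408], [319, 249, 28, 10, 104], [0, 328, 105, 100, 4406], [413, 349, 27, 19, 60], [310, 428, 26, 16, 77], [345, 434, 7, 7, 17], [340, 436, 6, 5, 17], [366, 444, 16, 31, 160], [355, 447, 8, 9, 17], [0, 468, 41, 12, 254]]
```

View pics/z7.png

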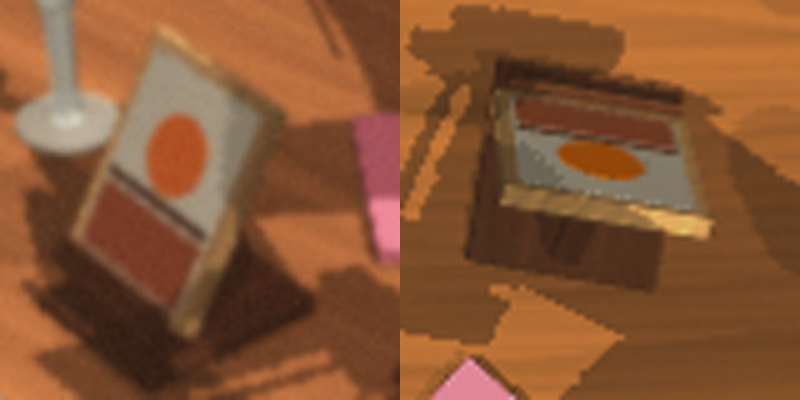

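The painted side shows and the picture is seated on the ledge, top edge at left crop (160,27)–(275,110) and right crop (505,185)–(708,217). It may sit a few mm to +y, so I'll measure that.

Run:
```python
from h import *
S,T=ctrl.snapshot("scene"),ctrl.snapshot("top")
sc=lambda x,y:((x+.5)/5-.5+215,(y+.5)/5-.5+170)
tp=lambda x,y:((x-400+.5)/5-.5+370,(y+.5)/5-.5+195)
loc=lambda P:Rr.T@(P-O)*1e3
Q=[]
for n,a,b in[("T+y",(273,112),(505,187)),("T-y",(160,28),(706,218)),("B+y",(175,332),(497,92)),("B-y",(73,238),(680,118))]:
    P,r=tri(S,sc(*a),T,tp(*b)); Q.append(loc(P)); print(n,P,r,loc(P))
# edges by profile: average saturation/brightness along the top edge line neighbourhood, before/after shift by ECC-free row profiles
for f in("top0","tp7"):
    I=cv2.imread(f"pics/{f}.png"); print(f)
    # pale wood edge mask: bright, yellowish
    h=cv2.cvtColor(I,cv2.COLOR_BGR2HSV); m=cv2.inRange(h,(12,60,150),(28,200,255))[225:245,385:420]
    m=cv2.inRange(h,(14,60,170),(28,190,255))[228:246,385:445]
    ys,xs=np.nonzero(m); print(len(xs), xs.min()+385,xs.max()+385,ys.min()+228,ys.max()+228,xs.mean()+385,ys.mean()+228)
for r in(248,250): print([cv2.imread(f"pics/top0.png")[r,c].tolist() for c in range(381,389)],[cv2.imread(f"pics/top0.png")[r,c].tolist() for c in range(418,426)])
```

```text
T+y [ 0.5724 -0.1573  0.1509] 0.0006273086726420316 [ 10.1205  56.3529 139.2924]
T-y [ 0.5532 -0.2597  0.154 ] 0.0025296118111539337 [ 11.6319 -47.8228 141.9914]
B+y [ 0.6432 -0.1711  0.0359] 0.0031620617414278907 [15.0507 55.7752  3.5833]
B-y [ 0.6238 -0.2713  0.0431] 0.002652270236071738 [ 18.0445 -46.2364  10.1497]
top0
181 392 440 232 245 414.83977900552486 237.35911602209944
tp7
51 416 431 236 242 424.6666666666667 238.9607843137255
[[47, 101, 167], [47, 101, 167], [46, 101, 167], [46, 99, 164], [47, 99, 164], [46, 99, 163], [47, 98, 163], [46, 99, 162]] [[37, 63, 109], [36, 64, 110], [35, 64, 110], [37, 66, 110], [41, 81, 133], [50, 103, 170], [51, 104, 171], [50, 104, 171]]
[[46, 99, 164], [47, 99, 166], [47, 99, 165], [47, 101, 166], [47, 101, 165], [48, 100, 166], [47, 101, 166], [48, 101, 165]] [[36, 63, 108], [36, 65, 110], [37, 64, 107], [34, 62, 102], [38, 80, 131], [48, 103, 169], [49, 103, 171], [47, 103, 170]]
```

Run:
```python
from h import *
S,T=ctrl.snapshot("scene"),ctrl.snapshot("top")
I0=cv2.imread("pics/top0.png");I7=cv2.imread("pics/tp7.png");S0=cv2.imread("pics/sc4.png")
def prof(cam,I,pt,ys):
    px=np.array([proj(cam,O+Rr@(np.array([*pt(y)])/1e3)) for y in ys],np.float32)
    return cv2.remap(I,px[None,:,0],px[None,:,1],cv2.INTER_LINEAR)[0].astype(int)
def edges(ys,p):
    g=np.abs(np.diff(p.astype(float),axis=0)).sum(1); g=np.convolve(g,[.25,.5,.25],'same')
    return [(round(float((ys[i]+ys[i+1])/2),1),int(g[i])) for i in range(1,len(g)-1) if g[i]>g[i-1] and g[i]>=g[i+1] and g[i]>14]
ys=np.arange(-75,75,1.)
c30,s30=np.cos(np.pi/6),.5
def world(hx,z): # horizontal front offset hx, height above O -> rest x,z
    return lambda y:(hx*c30+z*s30,y,-hx*s30+z*c30)
for hx in(-70,-75,-78): print("base top0",hx,edges(ys,prof(T,I0,world(hx,-15),ys)))
for z in(100,120,130): 
    print("cork top0",z,edges(ys,prof(T,I0,lambda y:(12,y,z),ys)))
    print("pic tp7",z,edges(ys,prof(T,I7,lambda y:(12,y,z),ys)))
S7=cv2.imread("pics/sc7.png");Sp0=cv2.imread("pics/scene0.png")
for z in(40,70,90,110):
    print("cork scene0",z,edges(ys,prof(S,Sp0,lambda y:(12,y,z),ys)))
    print("pic sc7",z,edges(ys,prof(S,S7,lambda y:(12,y,z),ys)))
for z in(50,65,75): print("slats sc4",z,edges(ys,prof(S,S0,lambda y:(0,y,z),ys)))
print("liptop sc4",edges(ys,prof(S,S0,lambda y:(23,y,12),ys)),edges(ys,prof(S,S0,lambda y:(21,y,12),ys)))
```

```text
base top0 -70 [(-56.5, 21), (-15.5, 19), (57.5, 27)]
base top0 -75 [(-56.5, 23), (59.5, 32)]
base top0 -78 [(-55.5, 23), (59.5, 28)]
cork top0 100 [(55.5, 30), (69.5, 32)]
pic tp7 100 [(-13.5, 22), (20.5, 22), (34.5, 15), (50.5, 21), (69.5, 20)]
cork top0 120 [(50.5, 14), (56.5, 26), (69.5, 32)]
pic tp7 120 [(-44.5, 15), (50.5, 17), (70.5, 23)]
cork top0 130 [(-72.5, 18), (-8.5, 17), (35.5, 16), (56.5, 20), (72.5, 21)]
pic tp7 130 [(-41.5, 18), (-25.5, 17), (-9.5, 18), (-1.5, 15), (8.5, 23), (14.5, 21), (40.5, 14), (72.5, 15)]
cork scene0 40 [(62.5, 24)]
pic sc7 40 [(-53.5, 24), (-43.5, 16), (44.5, 18), (52.5, 14)]
cork scene0 70 [(-55.5, 26), (48.5, 15), (63.5, 23)]
pic sc7 70 [(-55.5, 21), (-18.5, 14), (18.5, 18), (49.5, 17), (65.5, 20), (69.5, 16)]
cork scene0 90 [(-56.5, 22), (-52.5, 20)]
pic sc7 90 [(-55.5, 14), (-21.5, 18), (25.5, 21), (48.5, 16)]
cork scene0 110 [(50.5, 16)]
pic sc7 110 [(50.5, 14)]
slats sc4 50 [(-33.5, 19), (-10.5, 25), (11.5, 16)]
slats sc4 65 [(-64.5, 34), (-32.5, 18)]
slats sc4 75 [(-60.5, 31), (42.5, 17)]
liptop sc4 [] [(-49.5, 14)]
```

```bash
python3 -c "
from plant import ctrl
print(ctrl.close_job())"
```

```text
the job is handed in; nothing more can be done
None
```

I turned picture_2 round and set it back on its stand: it is upright, leaning on the slats with the painted side showing, and measures within about 2–4 mm of centre. I knowingly touched nothing else, and handed the job in at about 15 s.

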